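# Set the stock tags of the glass bins

## Robot

A 6-joint arm with a two-finger parallel gripper is mounted at the origin on the work surface. World frame = base frame: x ahead of the robot, y to its left, z up, the work surface at z = 0. Lengths are in m, angles in rad, forces in N, time in s.
With the tool pointing down it reaches from about 0.375 to 0.9 m from the base axis. Payload 3.1 kg.
Tool frame: the origin (TCP) lies at the very end of the fingers, on their centre line; the grasp point (between the pads) lies env.grasp_offset behind it (env.grasp_offset is the distance from the TCP to the grasp point, in m); z points along the fingers, y is the line along which they close (so a half turn about z gives the same grasp; the last joint's range is limited). The gripper opens to 85 mm and grips with 20 to 120 N. Pads are 22 mm wide; open, the fingers measure 114 mm over their backs; the gripper's body (76 mm by 85 mm) begins 54 mm behind the grasp point. The pads swing forward as they close: fully open they stand 13 mm farther back than shut.
Start: joints at [-1.304, 0.527, 1.433, -0, 1.181, -0.178], TCP at [0.27, -0.564, 0.231] pointing down, gripper open.
Joint ranges: [-3.08, 3.08], [-0.75, 2.2], [0.22, 2.44], [-1.43, 4.57], [0, 2.65], [-2.85, 2.85]. Speed limits (rad/s): [2.79, 2.79, 3.14, 3.14, 3.14, 3.14].

## Interface

Orientations are given as a rotation vector (axis times angle).
In Python, from bench import readout, imaging, order, env gives the robot as it stands.
- The arm moves only by the tool arm_command, never from a script. Its arguments are lists of equal length, an entry for each row: "delta_pos": the shift along the tool's x, y, z scaled (see below), a list of three; "delta_rot": the turn, a rotation vector about the tool's x, y, z scaled (see below), a list of three; "jaw": the gripper's target within -1 to 1 (fully open at 1, half-way at 0, shut at -1). In form: {"delta_pos": [[dx, dy, dz], ...], "delta_rot": [[wx, wy, wz], ...], "jaw": [jaw, ...]}. A call has 1 to 8 rows; each row shifts and turns the commanded pose from where the row before left it, along the tool's axes as they then stand; what a row does not reach is not made up. The controller multiplies each number of a shift by 0.4 m and each number of a turn by 1.5 rad. A row lasts 1/10 s, in which the tool goes at most 50 mm and 8.59 degrees, less where a joint would pass 70% of its speed; a pose out of reach is approached as far as the arm can. A call with a number of a shift or a turn outside -1 to 1 is refused whole. A call with a gripper value outside its range is refused whole. The fingers move at their own pace and stop on an object; the grip force is fixed at half the most. Time passes only in rows, so rows that do not move let the fingers close. It gives the time, the measured TCP pose, the force, the opening and the grip force at its end, in the units of the state.
- readout.sense(): the state, without advancing time (a new reading comes with each control period).
- imaging.grab_frame(name): name is "side" or "top" or "wrist"; returns a dict with "img" (420x560x3 uint8, blue, green, red), "camera_matrix" (3x3 intrinsics, pixels), "R" (3x3) and "t" (3): a world point X has camera coordinates R X + t. Camera axes: x right, y down, z forward; pixel columns grow to the right and rows downward; lengths in m; the calibration is good to about 2 mm. A picture is of the moment at which its call begins. There is no depth.
- order.job_done(): hands the job in; it is judged then, once.
The state is a dict: "time_s": time; "qpos": joint angles; "joint_vel": joint speeds; "joint_torque": joint torques, N m; "tcp_pos": TCP position; "tcp_rot": TCP orientation; "force": force on the tool from outside, world axes, zero at the start; "moment": the same for the moment, N m; "opening": opening from 0.0 (shut) to 1.0 (fully open); "grasp_force": force on a finger pad.
Only numpy, scipy, OpenCV 4.12 (cv2) and the standard library are available. Lean on these libraries where they do the work, as an engineer would, in place of code of your own. Each camera call takes 0.05 s, during which the arm holds its last target. There are 200 camera calls.

## Task

Each bin of glass nuggets on the board has a hinged tag in front of it, green on one face and red on the other, that shows whichever face is up. With a fingertip, gently push tags over so that in the end only the full bins show green and every other bin shows red. Leave the tags that are already right as they are, and do not shift or pick up the loose things lying around.

Things in the scene. Friction and masses are not known exactly. Their poses are not given: they have to be found in the camera images.
- board: Flat brown masonite board fixed on the table, 310 (x) by 580 (y) by 6 mm thick. Origin: centre of its underside. Its x axis points away from the robot, from the row of tags to the row of bins; its y axis runs along both rows (to the robot's left).
- bin_blue: Fixed open grey bin 85 (x) by 105 (y) by 52 mm high, FULL of cobalt blue glass nuggets, heaped to just above the rim (about 67 mm high). Origin: centre of its underside, on the board. It belongs to the tag stand 110 mm nearer the robot in the board's -x direction; the four bins stand 135 mm apart along the board's y, in any order.
- bin_amber: Fixed open grey bin 85 (x) by 105 (y) by 52 mm high, FULL of amber glass nuggets, heaped to just above the rim (about 67 mm high). Origin: centre of its underside, on the board. It belongs to the tag stand 110 mm nearer the robot in the board's -x direction; the four bins stand 135 mm apart along the board's y, in any order.
- bin_low: Fixed open grey bin 85 (x) by 105 (y) by 52 mm high, with only two clear glass nuggets on its floor: NOT full. Origin: centre of its underside, on the board. It belongs to the tag stand 110 mm nearer the robot in the board's -x direction; the four bins stand 135 mm apart along the board's y, in any order.
- bin_empty: Fixed open grey bin 85 (x) by 105 (y) by 52 mm high, EMPTY: NOT full. Origin: centre of its underside, on the board. It belongs to the tag stand 110 mm nearer the robot in the board's -x direction; the four bins stand 135 mm apart along the board's y, in any order.
- stand_0: Fixed stand of one status tag, foot 70 (x) by 36 (y) mm on the board, two brass posts. Origin: centre of its underside; axes parallel to the board's. The tag's hinge is a pin along the stand's x axis, 45 mm above this origin; nothing fixed stands higher than 48 mm above the origin. The four stands are 135 mm apart along the board's y.
- tag_0 (a joint): Hinge of the tag on stand_0, rad. 0: leans to the board's +y side, 35 deg above level, RED face up. 1.92: swung over the top to the -y side, 35 deg above level, GREEN face up. 0.96: upright. The leaf is 56 mm wide (x), 3 mm thick, light (35 to 50 g) and lightly damped: pushed past upright it falls slowly to the other stop, and rests only at the stops.
- edge_0 (a point): Axis, at mid width, of the freely turning white roller (10 mm diameter, 49 mm long) on the free edge of the tag on stand_0; 45 mm from the hinge axis. At rest it is 26 mm above the hinge axis and 37 mm to its side (+y red up, -y green up). A vertical finger pushed level against it makes it climb the finger and the tag swing up and over.
- stand_1: Fixed stand of one status tag, foot 70 (x) by 36 (y) mm on the board, two brass posts. Origin: centre of its underside; axes parallel to the board's. The tag's hinge is a pin along the stand's x axis, 45 mm above this origin; nothing fixed stands higher than 48 mm above the origin. The four stands are 135 mm apart along the board's y.
- tag_1 (a joint): Hinge of the tag on stand_1, rad. 0: leans to the board's +y side, 35 deg above level, RED face up. 1.92: swung over the top to the -y side, 35 deg above level, GREEN face up. 0.96: upright. The leaf is 56 mm wide (x), 3 mm thick, light (35 to 50 g) and lightly damped: pushed past upright it falls slowly to the other stop, and rests only at the stops.
- edge_1 (a point): Axis, at mid width, of the freely turning white roller (10 mm diameter, 49 mm long) on the free edge of the tag on stand_1; 45 mm from the hinge axis. At rest it is 26 mm above the hinge axis and 37 mm to its side (+y red up, -y green up). A vertical finger pushed level against it makes it climb the finger and the tag swing up and over.
- stand_2: Fixed stand of one status tag, foot 70 (x) by 36 (y) mm on the board, two brass posts. Origin: centre of its underside; axes parallel to the board's. The tag's hinge is a pin along the stand's x axis, 45 mm above this origin; nothing fixed stands higher than 48 mm above the origin. The four stands are 135 mm apart along the board's y.
- tag_2 (a joint): Hinge of the tag on stand_2, rad. 0: leans to the board's +y side, 35 deg above level, RED face up. 1.92: swung over the top to the -y side, 35 deg above level, GREEN face up. 0.96: upright. The leaf is 56 mm wide (x), 3 mm thick, light (35 to 50 g) and lightly damped: pushed past upright it falls slowly to the other stop, and rests only at the stops.
- edge_2 (a point): Axis, at mid width, of the freely turning white roller (10 mm diameter, 49 mm long) on the free edge of the tag on stand_2; 45 mm from the hinge axis. At rest it is 26 mm above the hinge axis and 37 mm to its side (+y red up, -y green up). A vertical finger pushed level against it makes it climb the finger and the tag swing up and over.
- stand_3: Fixed stand of one status tag, foot 70 (x) by 36 (y) mm on the board, two brass posts. Origin: centre of its underside; axes parallel to the board's. The tag's hinge is a pin along the stand's x axis, 45 mm above this origin; nothing fixed stands higher than 48 mm above the origin. The four stands are 135 mm apart along the board's y.
- tag_3 (a joint): Hinge of the tag on stand_3, rad. 0: leans to the board's +y side, 35 deg above level, RED face up. 1.92: swung over the top to the -y side, 35 deg above level, GREEN face up. 0.96: upright. The leaf is 56 mm wide (x), 3 mm thick, light (35 to 50 g) and lightly damped: pushed past upright it falls slowly to the other stop, and rests only at the stops.
- edge_3 (a point): Axis, at mid width, of the freely turning white roller (10 mm diameter, 49 mm long) on the free edge of the tag on stand_3; 45 mm from the hinge axis. At rest it is 26 mm above the hinge axis and 37 mm to its side (+y red up, -y green up). A vertical finger pushed level against it makes it climb the finger and the tag swing up and over.
- ruby: Loose ruby glass pentagon, 64 mm across, 6 mm thick, lying flat on the board's near strip. Bystander. Origin: centre of its underside.
- soapstone: Loose grey soapstone marker block 50 by 25 by 18 mm on the board's near strip. Bystander. Origin: centre of its underside.
- came: Loose offcut of copper came, 70 by 12 by 15 mm, on the board's near strip. Bystander. Origin: centre of its underside.
- jewel: Loose blue glass jewel, 32 mm round, 13 mm high, on the board's near strip. Bystander. Origin: centre of its underside.
- compass: Loose brass cutting compass, 165 by 24 by 14 mm, lying on the table left of the board. Bystander. Origin: centre of its underside.
- flux: Loose jar, 56 mm round, 110 mm high, on the table right of the board. Bystander. Origin: centre of its underside.

How it is judged:
By the outcome, as a careful person would: the job done as asked, in the order asked, and still so for the second after the job is handed in, with the robot touching nothing.
It also fails if it takes over 51 s, if anything falls off the work surface, if the arm or the gripper's body presses on something with over 40 N, if the wrist force passes 120 N, or if a joint passes its speed limit or range.

## Working session

There is one attempt and no reset: what is moved stays moved. The work goes in short steps, Python scripts to look and compute and a tool call to move; the robot and the scene stay as the last step left them, time stands still between calls to the robot, and variables do not carry over. Pictures are saved under pics/ and viewed, at most 10 in all, crops included, and the job is handed in when it is done.

Besides the shell and the picture viewer there is one more tool, called after "Request:" as name(argument=value, ...) on one line, values as JSON. arm_command: Moves the arm, as the interface text tells. Shifts and turns lie within -1 to 1; 1 stands for 0.4 m of shift or 1.5 rad of turn. Its arguments: {"type":"object","properties":{"delta_pos":{"type":"array"},"delta_rot":{"type":"array"},"jaw":{"type":"array"}},"required":["delta_pos","delta_rot","jaw"]}

```bash
mkdir -p pics; python3 - <<'E'
from bench import readout, imaging, order, env
import cv2,pickle,numpy as np
s=readout.sense(); print(s['time_s'],s['tcp_pos'],s['tcp_rot'],s['opening'],env.grasp_offset)
for n in ('top','side'):
    f=imaging.grab_frame(n); cv2.imwrite(f'pics/{n}0.png',f['img']); pickle.dump(f,open(f'{n}0.pkl','wb'))
    print(n,f['camera_matrix'].round(1).tolist(),f['R'].round(3).tolist(),f['t'].round(3).tolist(), (-f['R'].T@f['t']).round(3))
E
```

```text
0.0 [ 0.26932    -0.5631888   0.23033197] [-3.06172637e+00 -6.93955796e-01  1.32980811e-04] 1.0009307506897147 0.0187
top [[543.8, 0.0, 275.7], [0.0, 543.8, 207.3], [0.0, 0.0, 1.0]] [[0.027, -1.0, 0.003], [-0.992, -0.028, -0.125], [0.125, 0.0, -0.992]] [-0.002, 0.553, 1.696] [0.336 0.013 1.752]
side [[389.3, 0.0, 285.3], [0.0, 389.3, 209.8], [0.0, 0.0, 1.0]] [[-0.769, -0.639, -0.009], [-0.443, 0.543, -0.713], [0.461, -0.544, -0.701]] [0.424, 0.292, 0.826] [0.074 0.562 0.79 ]
```

View pics/top0.png

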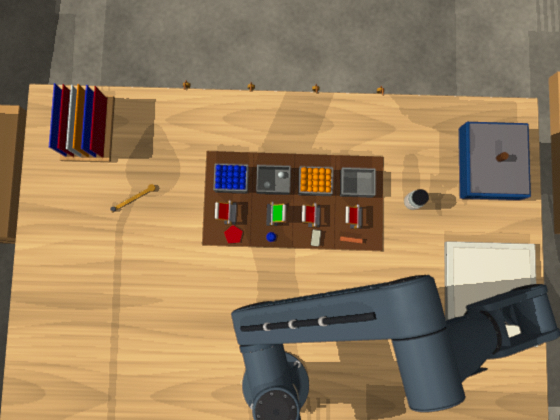

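View pics/side0.png

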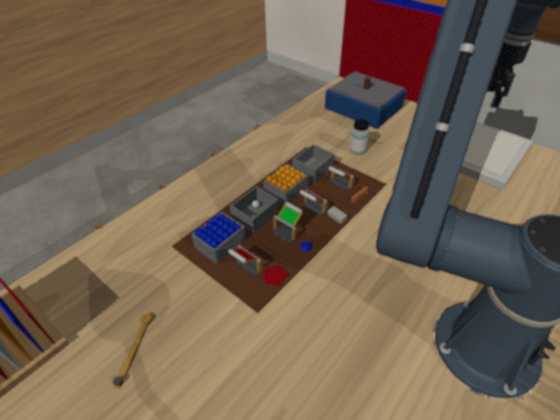

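```bash
cat > h.py <<'E'
import numpy as np,cv2,pickle
def ray(f,u,v,z):
    d=f['R'].T@np.linalg.inv(f['camera_matrix'])@np.array([u,v,1.]); c=-f['R'].T@f['t']
    return c+d*(z-c[2])/d[2]
def pix(f,X):
    p=f['camera_matrix']@(f['R']@np.asarray(X,float)+f['t']); return p[:2]/p[2]
E
python3 - <<'E'
from h import *
f=pickle.load(open('top0.pkl','rb')); im=f['img']
hsv=cv2.cvtColor(im,cv2.COLOR_BGR2HSV); print(hsv[225,255],hsv[160,290])
m=((hsv[...,2]<115)).astype(np.uint8); m[:140]=0;m[260:]=0;m[:,:195]=0;m[:,395:]=0
m=cv2.morphologyEx(m,cv2.MORPH_CLOSE,np.ones((15,15)))
c=max(cv2.findContours(m,0,2)[0],key=cv2.contourArea); r=cv2.minAreaRect(c); print(r)
for p in cv2.boxPoints(r): print(p,ray(f,*p,.006).round(4))
print('ctr',ray(f,*r[0],.006))
cv2.imwrite('pics/crop.png',cv2.resize(im[145:255,195:395],None,fx=4,fy=4,interpolation=cv2.INTER_CUBIC))
E
```

```text
[ 14 167  90] [ 13 170  87]
((296.17828369140625, 200.47348022460938), (184.22674560546875, 93.78990936279297), 1.8476102352142334)
[202.60083 244.3742 ] [0.4296 0.2449 0.006 ]
[205.62476 150.63306] [0.7366 0.2485 0.006 ]
[389.75574 156.57275] [ 0.7338 -0.3551  0.006 ]
[386.7318 250.3139] [ 0.4269 -0.3458  0.006 ]
ctr [ 0.58005613 -0.05192138  0.006     ]
```

View pics/crop.png

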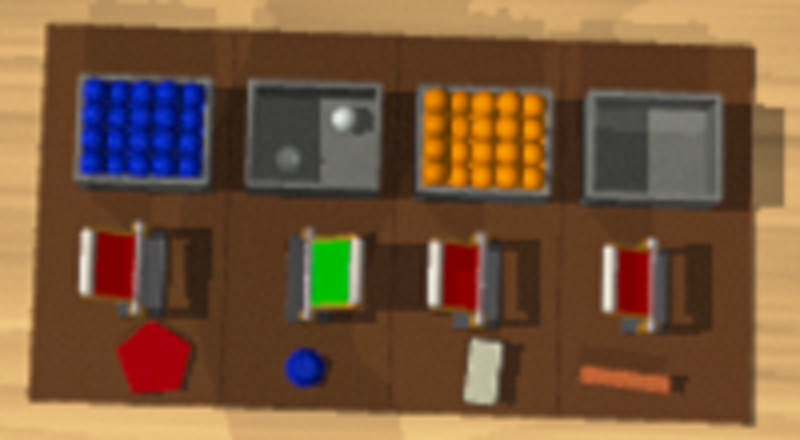

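The crop runs from board +y on the left: blue bin with a red tag, low bin with a green tag, amber bin with a red tag, empty bin with a red tag. The white rollers are at crop pixels (88,264), (356,271), (433,274) and (609,279). I need to flip blue, low and amber, and leave empty as it is.

```bash
python3 - <<'E'
from h import *
f=pickle.load(open('top0.pkl','rb'))
P=[]
for (u,v),s in zip([(88,264),(356,271),(433,274),(609,279)],[-1,1,-1,-1]):
    X=ray(f,195+u/4,145+v/4,.077); P.append([X[0],X[1]+s*.037]); print(X.round(4),'hinge y',round(X[1]+s*.037,4))
P=np.array(P); print(np.diff(P,axis=0).round(4), 'yaw deg',np.degrees(np.arctan2(-(P[0,0]-P[3,0]),P[0,1]-P[3,1])))
print('mid',P.mean(0))
from bench import readout
s=readout.sense(); R=cv2.Rodrigues(s['tcp_rot'])[0]
t=np.array([P.mean(0)[0]-.08,P[1:3,1].mean(),.25]); print(t,'tool shift',R.T@(t-s['tcp_pos']),'yaw x deg',np.degrees(np.arctan2(R[1,0],R[0,0])))
E
```

```text
[0.5304 0.1954 0.077 ] hinge y 0.1584
[ 0.5307 -0.0124  0.077 ] hinge y 0.0246
[ 0.53   -0.0721  0.077 ] hinge y -0.1091
[ 0.5299 -0.2086  0.077 ] hinge y -0.2456
[[ 3.000e-04 -1.338e-01]
 [-7.000e-04 -1.337e-01]
 [-1.000e-04 -1.365e-01]] yaw deg -0.06536159160528034
mid [ 0.53023195 -0.04291811]
[ 0.45023195 -0.04225295  0.25      ] tool shift [ 0.38787679 -0.39212822 -0.01867866] yaw x deg 25.543164868530063
```

Request:
arm_command(delta_pos=[[0,0,0],[0,0,0],[0,0,0],[0,0,0],[0,0,0],[0,0,0],[0,0,0],[0,0,0]], delta_rot=[[0,0,-0.094],[0,0,-0.094],[0,0,-0.094],[0,0,-0.094],[0,0,-0.094],[0,0,-0.094],[0,0,-0.094],[0,0,-0.092]], jaw=[-1,-1,-1,-1,-1,-1,-1,-1])

```text
time_s: 0.9
tcp_pos: [0.2694, -0.5635, 0.2307]
tcp_rot: [-2.214, -2.227, -0.001]
force: [-0.7, 0.7, 0.5]
opening: 0.003
grasp_force: 0.0
```

Request:
arm_command(delta_pos=[[0.1,0.05,0],[0.1,0.05,0],[0.1,0.05,0],[0.1,0.05,0],[0.1,0.05,0],[0.1,0.05,0],[0.1,0.05,0],[0.1,0.05,0]], delta_rot=[[0,0,0],[0,0,0],[0,0,0],[0,0,0],[0,0,0],[0,0,0],[0,0,0],[0,0,0]], jaw=[-1,-1,-1,-1,-1,-1,-1,-1])

```text
time_s: 1.7
tcp_pos: [0.4298, -0.2421, 0.2311]
tcp_rot: [-2.221, -2.221, -0.0]
force: [-0.1, 0.2, -0.5]
opening: 0.002
grasp_force: 0.0
```

Request:
arm_command(delta_pos=[[0.1,0.05,0],[0.1,0.05,0],[0.1,0.05,0],[0.1,0.05,0],[0.1,0.05,0],[0,0,0],[0,0,0],[0,0,0]], delta_rot=[[0,0,0],[0,0,0],[0,0,0],[0,0,0],[0,0,0],[0,0,0],[0,0,0],[0,0,0]], jaw=[-1,-1,-1,-1,-1,-1,-1,-1])

```text
time_s: 2.5
tcp_pos: [0.5289, -0.0445, 0.231]
tcp_rot: [-2.221, -2.22, 0.001]
force: [-0.0, -0.1, -0.4]
opening: -0.002
grasp_force: 0.0
```

```bash
python3 - <<'E'
from h import *
from bench import readout, imaging
f=imaging.grab_frame('wrist'); cv2.imwrite('pics/w1.png',f['img']); pickle.dump(f,open('w1.pkl','wb'))
s=readout.sense(); print(s['time_s'],s['tcp_pos'],s['qpos'].round(3),s['force'].round(1)); print((-f['R'].T@f['t']).round(3),f['camera_matrix'][0,0])
E
```

```text
2.55 [ 0.52890817 -0.04491204  0.23109439] [-0.295  0.402  1.668 -0.     1.073 -0.293] [-0.7 -0.7  0.2]
[0.529 0.027 0.374] 300.8092460833076
```

View pics/w1.png

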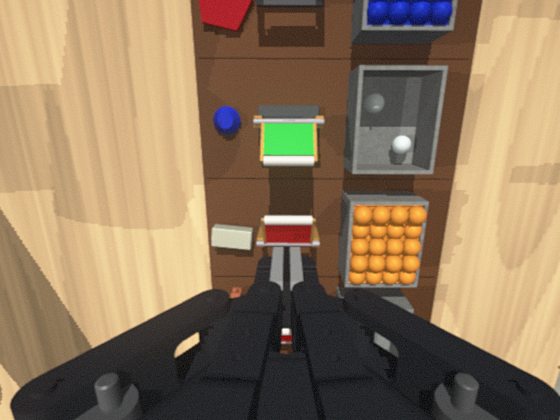

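The wrist view shows the low bin's green tag with its roller at (289,160), and the amber bin's red tag with its roller at (288,220). The finger is seen ahead of the body at around (287,260).

```bash
python3 - <<'E'
from h import *
f=pickle.load(open('w1.pkl','rb'))
for p in [(289,160),(288,220)]: print(ray(f,*p,.077).round(4))
for p in [(289,120),(288,242)]: print('pin',ray(f,*p,.051).round(4))
E
```

```text
[ 0.5313 -0.0103  0.077 ]
[ 0.5304 -0.0724  0.077 ]
pin [0.5313 0.0275 0.051 ]
pin [ 0.5306 -0.1078  0.051 ]
```

Request:
arm_command(delta_pos=[[0.0075,0.004,0.07],[0,0,0.07],[0,0,0.07],[0,0,0.07],[0,0,0.06],[0,0,0.04],[0,0,0.037],[0,0,0]], delta_rot=[[0,0,0],[0,0,0],[0,0,0],[0,0,0],[0,0,0],[0,0,0],[0,0,0],[0,0,0]], jaw=[-1,-1,-1,-1,-1,-1,-1,-1])

```text
time_s: 3.35
tcp_pos: [0.5294, -0.0421, 0.0628]
tcp_rot: [-2.222, -2.216, 0.003]
force: [-0.1, 0.1, -0.1]
opening: 0.002
grasp_force: 0.0
```

Request:
arm_command(delta_pos=[[-0.02,0,0],[-0.02,0,0],[-0.015,0,0],[-0.015,0,0],[-0.015,0,0],[-0.0125,0,0],[-0.0125,0,0],[-0.0125,0,0]], delta_rot=[[0,0,0],[0,0,0],[0,0,0],[0,0,0],[0,0,0],[0,0,0],[0,0,0],[0,0,0]], jaw=[-1,-1,-1,-1,-1,-1,-1,-1])

```text
time_s: 4.15
tcp_pos: [0.5312, -0.0903, 0.0645]
tcp_rot: [2.221, 2.222, 0.0]
force: [-0.2, 0.2, 0.1]
opening: -0.004
grasp_force: 0.1
```

Request:
arm_command(delta_pos=[[-0.01,0,0],[-0.006,0,0],[-0.005,0,0],[-0.005,0,0],[0,0,0]], delta_rot=[[0,0,0],[0,0,0],[0,0,0],[0,0,0],[0,0,0]], jaw=[-1,-1,-1,-1,-1])

```text
time_s: 4.65
tcp_pos: [0.5311, -0.1005, 0.0645]
tcp_rot: [2.222, 2.221, -0.0]
force: [-0.3, -0.9, 0.1]
opening: -0.003
grasp_force: 0.0
```

```bash
python3 - <<'E'
from h import *
from bench import readout, imaging
a=imaging.grab_frame('wrist')['img']; b=imaging.grab_frame('side')['img'][120:330,140:420]
cv2.imwrite('pics/w2.png',np.hstack([a[:,100:500],cv2.resize(b,(400,420))[:,:]]))
E
```

```text
(no output)
```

View pics/w2.png

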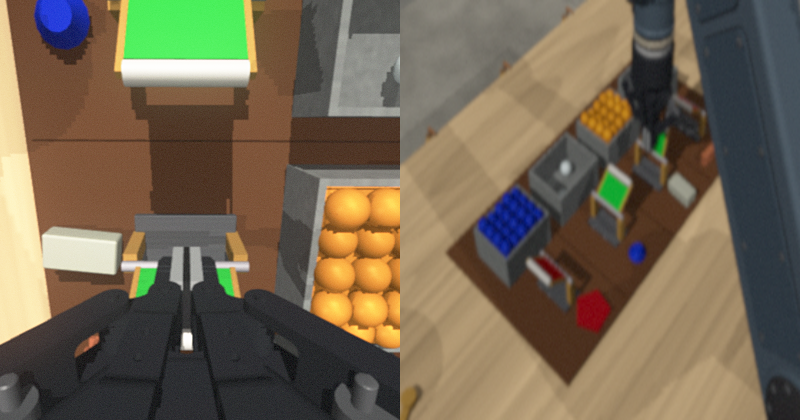

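The left half shows the amber bin's tag fallen over with its green face up near (190,285), and the neighbouring tags have not moved. Next I push the low bin's tag towards +y.

Request:
arm_command(delta_pos=[[0.03,0,0],[0.04,0,0],[0.04,0,0],[0.04,0,0],[0.02,0,0],[0.02,0,0],[0.015,0,0],[0.015,0,0]], delta_rot=[[0,0,0],[0,0,0],[0,0,0],[0,0,0],[0,0,0],[0,0,0],[0,0,0],[0,0,0]], jaw=[-1,-1,-1,-1,-1,-1,-1,-1])

```text
time_s: 5.55
tcp_pos: [0.5312, -0.0119, 0.0645]
tcp_rot: [2.221, 2.221, -0.0]
force: [0.4, -0.8, -0.4]
opening: -0.002
grasp_force: 0.2
```

Request:
arm_command(delta_pos=[[0.0125,0,0],[0.0125,0,0],[0.0125,0,0],[0.0125,0,0],[0.0125,0,0],[0.0075,0,0],[0.005,0,0],[0.005,0,0]], delta_rot=[[0,0,0],[0,0,0],[0,0,0],[0,0,0],[0,0,0],[0,0,0],[0,0,0],[0,0,0]], jaw=[-1,-1,-1,-1,-1,-1,-1,-1])

```text
time_s: 6.35
tcp_pos: [0.5311, 0.0199, 0.0645]
tcp_rot: [-2.221, -2.221, -0.0]
force: [-0.2, -0.1, -0.3]
opening: -0.002
grasp_force: 0.0
```

Request:
arm_command(delta_pos=[[0,0,0],[0,0,0],[0,0,0],[0,0,0],[0,0,0]], delta_rot=[[0,0,0],[0,0,0],[0,0,0],[0,0,0],[0,0,0]], jaw=[-1,-1,-1,-1,-1])

```text
time_s: 6.85
tcp_pos: [0.5311, 0.0196, 0.0645]
tcp_rot: [2.222, 2.221, -0.0]
force: [-0.4, -0.3, -1.0]
opening: -0.002
grasp_force: 0.0
```

```bash
python3 - <<'E'
from h import *
from bench import readout, imaging
a=imaging.grab_frame('wrist')['img']; b=imaging.grab_frame('side')['img'][120:330,140:420]
cv2.imwrite('pics/w3.png',np.hstack([a[:,100:500],cv2.resize(b,(400,420))[:,:]]))
E
```

```text
(no output)
```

View pics/w3.png

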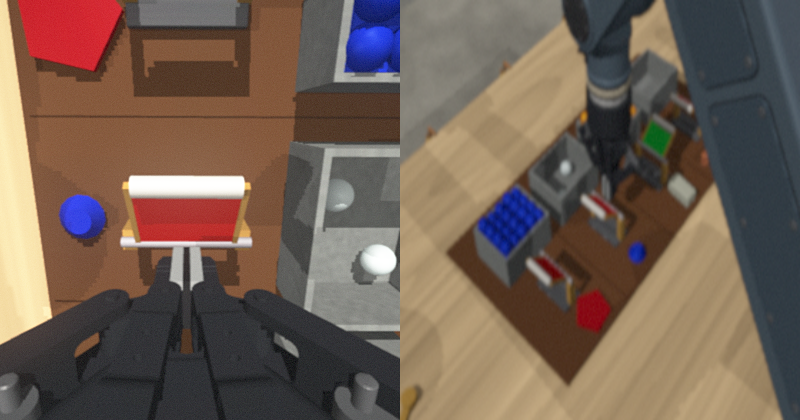

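The low bin's tag now shows red at (188,215) with its roller on the +y side, and the amber bin's tag shows green in the side view. Next I lift over to the +y side of the blue bin's tag.

Request:
arm_command(delta_pos=[[-0.025,0,-0.04],[0,0,-0.1],[0,0,-0.1],[0,0,-0.06],[0.1,0,0],[0.1,0,0],[0.1,0,0],[0.1,0,0]], delta_rot=[[0,0,0],[0,0,0],[0,0,0],[0,0,0],[0,0,0],[0,0,0],[0,0,0],[0,0,0]], jaw=[-1,-1,-1,-1,-1,-1,-1,-1])

```text
time_s: 7.75
tcp_pos: [0.5309, 0.171, 0.1847]
tcp_rot: [2.222, 2.221, 0.0]
force: [0.0, -0.8, 0.6]
opening: -0.001
grasp_force: 0.0
```

Request:
arm_command(delta_pos=[[0.1,0,0],[0.07,0,0],[0,0,0],[0,0,0.08],[0,0,0.1],[0,0,0.08],[0,0,0.04],[0,0,0]], delta_rot=[[0,0,0],[0,0,0],[0,0,0],[0,0,0],[0,0,0],[0,0,0],[0,0,0],[0,0,0]], jaw=[-1,-1,-1,-1,-1,-1,-1,-1])

```text
time_s: 8.55
tcp_pos: [0.529, 0.2361, 0.0619]
tcp_rot: [-2.22, -2.218, 0.009]
force: [-0.1, -0.4, 0.2]
opening: -0.001
grasp_force: 0.0
```

Request:
arm_command(delta_pos=[[-0.02,0,0],[-0.025,0,0],[-0.02,0,0],[-0.015,0,0],[-0.015,0,0],[-0.0125,0,0],[-0.0125,0,0],[-0.0125,0,0]], delta_rot=[[0,0,0],[0,0,0],[0,0,0],[0,0,0],[0,0,0],[0,0,0],[0,0,0],[0,0,0]], jaw=[-1,-1,-1,-1,-1,-1,-1,-1])

```text
time_s: 9.35
tcp_pos: [0.5311, 0.1843, 0.0645]
tcp_rot: [-2.221, -2.222, 0.0]
force: [0.5, 0.3, -0.9]
opening: -0.003
grasp_force: 0.1
```

Request:
arm_command(delta_pos=[[-0.0125,0,0],[-0.01,0,0],[-0.006,0,0],[-0.005,0,0],[-0.005,0,0],[0,0,0],[0,0,0],[0,0,0]], delta_rot=[[0,0,0],[0,0,0],[0,0,0],[0,0,0],[0,0,0],[0,0,0],[0,0,0],[0,0,0]], jaw=[-1,-1,-1,-1,-1,-1,-1,-1])

```text
time_s: 10.15
tcp_pos: [0.5311, 0.1694, 0.0645]
tcp_rot: [2.221, 2.222, 0.0]
force: [-0.7, 0.1, 0.6]
opening: -0.0
grasp_force: 0.0
```

Request:
arm_command(delta_pos=[[0.03,0,-0.03],[0,0,-0.1],[0,0,-0.1],[0,0,-0.1],[0.05,-0.05,-0.05],[0,-0.1,0],[0,-0.1,0],[0,0,0]], delta_rot=[[0,0,0],[0,0,0],[0,0,0],[0,0,0],[0,0,0],[0,0,0],[0,0,0],[0,0,0]], jaw=[-1,-1,-1,-1,-1,-1,-1,-1])

```text
time_s: 10.95
tcp_pos: [0.4235, 0.2011, 0.2159]
tcp_rot: [-2.215, -2.22, 0.011]
force: [0.1, 0.7, -0.6]
opening: -0.002
grasp_force: 0.0
```

```bash
python3 - <<'E'
from h import *
from bench import readout, imaging
a=imaging.grab_frame('top')['img'][145:255,195:395]; b=imaging.grab_frame('side')['img'][120:330,140:420]
cv2.imwrite('pics/w4.png',np.hstack([cv2.resize(a,(400,220)),cv2.resize(b,(400,220))]))
E
```

```text
(no output)
```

View pics/w4.png

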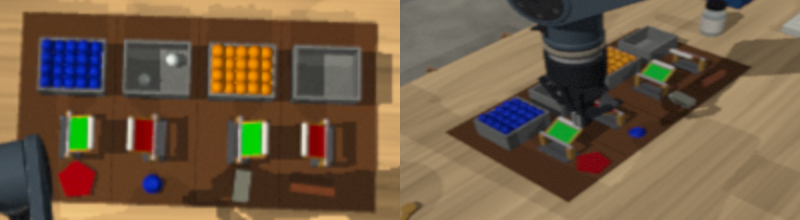

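The top view shows the tags as blue green (77,133), low red (145,135), amber green (250,140) and empty red (318,140). The loose things have not moved and the arm is clear, so I'm handing in.

```bash
python3 -c "
from bench import order
print(order.job_done())"
```

```text
the job is handed in; nothing more can be done
None
```

The job is handed in: the blue and amber bins (full) show green, the low and empty bins show red, the empty bin's tag was never touched, and the loose things stayed where they were.

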